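# Release and push out the filter slide with a pin vise

### The arm

A 7-joint arm with a two-finger parallel gripper is mounted at the origin on the work surface. World frame = base frame: x ahead of the robot, y to its left, z up, the work surface at z = 0. Lengths are in m, angles in rad, forces in N, time in s.
With the tool pointing down it reaches from about 0.35 to 0.9 m from the base axis. Payload 8.1 kg.
Tool frame: the origin (TCP) lies midway between the tips of the shut fingers; the grasp point (between the pads) lies 19 mm behind it; z points along the fingers, y is the direction in which the jaws open and shut (so a half turn about z gives the same grasp; the last joint's range is limited). The gripper opens to 85 mm and grips with 20 to 120 N. Pads are 22 mm wide; open, the fingers measure 114 mm over their backs; the gripper's body (76 mm by 85 mm) begins 54 mm behind the grasp point. The pads swing forward as they close: fully open they stand 13 mm farther back than shut.
Start: joints at [-1.232, 0.434, 0.025, 1.573, -0.012, 1.134, -0.075], TCP at [0.267, 0.565, 0.231] pointing down, gripper open.
Joint ranges: [-2.62, 2.62], [-0.44, 2.09], [-1.27, 1.32], [0.08, 2.57], [-1.32, 4.46], [0.12, 2], [-2.74, 2.74]. Speed limits (rad/s): [2.22, 2.22, 3.01, 3.01, 3.14, 3.14, 3.14].

### API

Orientations are given as a unit quaternion [w, x, y, z].
In Python, from rig import ctrl, command_gripper, camera, camera_params, boxes_of, trace gives the robot as it stands. The module is installed in compiled form; this text tells all that it offers. Calls block until the motion is done:
- ctrl.reach(position, orientation): joint-space move of the TCP to a pose.
- ctrl.line_to(position, frame=None, feed=0.15): straight line of the TCP; frame=None keeps the orientation; feed is the mean speed in m/s.
- ctrl.move_j(angles): joint-space move.
- command_gripper(opening, grasp_force=None): finger opening in m; grasp_force is the grip in N (None keeps the last); returns when the fingers have stopped.
- ctrl.sleep(seconds).
- ctrl.inverse_kinematics(position, orientation): joint angles nearest the present ones, or None.
- ctrl.get_state(): the state.
- camera(name): name is "scene" or "top"; returns the picture (420x560x3 uint8, blue, green, red); there is no depth.
- camera_params(name): a dict with "vfov" (degrees; the focal length in pixels is half the picture's height over the tangent of half this angle, whatever the lens; pixels are square), "cx", "cy" (the principal point, pixels), "k1" (the pictures are not rectified: a ray, as slopes to the right and down, at radius r is drawn at 1 + k1 r^2 times it, then the intrinsics apply), "camera_from_world" (4x4, takes a point from world to camera coordinates). Camera axes: x right, y down, z forward; pixel columns grow to the right and rows downward; lengths in m; the calibration is good to about 2 mm. A picture is of the moment at which its call begins. camera_params takes no time and is no camera call.
A pose or a line that the arm cannot do raises ctrl.MotionError and nothing moves.
- ctrl.hand_in(): hands the job in, once; it reports no verdict.
Trained networks look in the newest picture that a camera, given by its name, has taken for a name from the list of things; names that differ only in an ending like _2 or _b are one class to them, and where a whole thing is asked for, a point or a joint stands for the part that bears it (a point fixed in the world has none). Each returns a list of dicts, best first, with "score" (0 to 1); they miss things now and then, are a little off and sometimes report something else, mostly with a low value. They report only what shows in the picture. A call takes as long as a camera call. They do not tell look-alikes from the thing itself.
- boxes_of(camera, query): "extent" ([centre column, centre row, width, height] in pixels, round what is visible of it).
- trace(camera, query): "pixels" (420x560 bool, what is visible of it) and "extent" ([centre column, centre row, width, height] in pixels, round what is visible of it).
The state is a dict: "time": time; "q": joint angles; "joint_vel": joint speeds; "effort": joint torques, N m; "eef_pos": TCP position; "tcp_rot": TCP orientation; "ft_force": force on the tool from outside, world axes, zero at the start; "ft_torque": the same for the moment, N m; "width": finger opening in m.
Only numpy, scipy, OpenCV 4.12 (cv2) and the standard library are available. Lean on these libraries where they do the work, as an engineer would, in place of code of your own. Each camera call takes 0.05 s, during which the arm holds its last target.

### The job

Take the pin vise from the tool rack, reach with its pin into the small square pocket in the illuminator's filter slide, press the recessed release button down and, keeping it held down, gently push the slide out as far as it goes; lift the pin out so that the catch locks the slide there, and stand the pin vise back in its hole in the rack. Only the pin vise may touch the illuminator, never with heavy force, and everything else stays where it is.

Things in the scene. Friction and masses are not known exactly. Their poses are not given: they have to be found in the camera images.
- pin_vise_center (a point): centre of the pin vise's steel handle, half-way up: ringed cylinder 18 mm across, 70 mm long (35 mm above and below), no other tool like it. z points up along it. The tool weighs about 80 g, stands upright in one of the rack's holes and may be gripped with about 60 N.
- pin_vise_collar (a point): underside of the pin vise's collar (25 mm across, 6 mm high, 41 mm below the handle centre), resting on the rack's top. Below it a tapered nose 22 mm long (14 to 9 mm across), then a straight pin 5 mm across, clamped at a different length each time: it projects 20 to 42 mm from the nose, unreported. So the pin tip is 83 to 105 mm below the handle centre.
- tool_rack: fixed aluminium block 60 (x) by 170 (y) by 70 mm high, origin at the centre of its underside. Three holes 17 mm square, 66 mm deep in its top at x = 0, y = -55, 0, +55 mm, one tool in each, which is where varies. With its collar down on the rack's top the pin vise has its handle centre 111 mm above the rack's underside.
- slim_driver_center (a point): slim driver in the rack, black handle 11 mm across, its top 86 mm above the rack's top; point half-way up the handle; leave alone
- stubby_driver_center (a point): stubby driver in the rack, black handle 29 mm across, its top 48 mm above the rack's top; point half-way up the handle; leave alone
- illuminator: fixed white microscope illuminator, origin under the centre of its filter housing (120 by 120 mm, 88 mm high), front to its own -x. Lamp tube and lamp house (110 mm high) behind, to x = +270 mm. A guide bed runs from the front face (x = -60) to x = -145 mm, a black rail on each side (57 mm over both, tops 58 mm high). The filter slide moves out between them along -x.
- release_mouth (a point): centre of the mouth of the 11 mm square pocket in the filter slide's top face (aluminium bar 36 mm wide, top 55 mm above the table, its end 20 mm further out). It moves with the slide; with the slide in it is 95 mm in front of the illuminator's origin. Axes as the illuminator's. The pin pushes the slide by the pocket's walls.
- release_top (a point): centre of the top of the grey release button that fills the pocket, as it is when up: 6 mm below the mouth (the point does not follow the press). It goes straight down: 2 N to start, 4.4 N at 4 mm, where the catch frees the slide, 5.3 N at the stop at 5.5 mm, beyond which force rises steeply. Let up, the catch snaps into the next notch (every 10 mm) and blocks the slide.
- filter_slide (a joint): how far the filter slide is out, in m: 0 fully in and locked, 0.042 against its end stop. With the button held down it takes about 3 N to push. From 0.038 on, letting the button up locks it in the out position.
- objective_center (a point): microscope objective, steel, 34 mm across, 46 mm high, standing; half-way up; leave alone
- oil_bottle_center (a point): small amber bottle, 32 mm across, 60 mm high; half-way up; leave alone
- petri_dish_center (a point): clear flat dish 88 mm across, 14 mm high; half-way up; leave alone
- slide_case_center (a point): grey box 85 by 180 mm, 32 mm high; half-way up; leave alone
- mouse_center (a point): black computer mouse 100 by 58 mm, 32 mm high; half-way up; leave alone
Not all that is in view belongs to the job. Leave any blue or purple look-alike of the part that bears pin_vise_center alone.

How it is judged:
By the outcome, as a careful person would: the job done as asked, in the order asked, and still so for the second after the job is handed in, with the robot touching nothing.
It also fails if it takes over 67 s, if anything falls off the work surface, if the arm or the gripper's body presses on something with over 40 N, if the wrist force passes 120 N, or if a joint passes its speed limit or range.

## Working session

There is one attempt and no reset: what is moved stays moved. The work goes in short steps, each a Python script; the robot and the scene stay as the last script left them, time stands still between calls to the robot, and variables do not carry over. Pictures are saved under pics/ and viewed, and the job is handed in when it is done.

```bash
ls; mkdir -p pics; python3 - <<'E'
from rig import ctrl, camera, camera_params
import cv2
for n in ("scene","top"):
    cv2.imwrite(f"pics/{n}0.png",camera(n)); print(n,camera_params(n))
s=ctrl.get_state(); print(s)
E
```

```text
pics
scene {'vfov': 57.85061748523651, 'cx': 286.67745825415676, 'cy': 213.4342213756387, 'k1': -0.031693665433534496, 'camera_from_world': array([[ 0.50336064,  0.86406568, -0.00430979, -0.27091537],
       [ 0.49304041, -0.29130915, -0.81978664, -0.18238199],
       [-0.70960498,  0.41052343, -0.57265285,  1.41828829],
       [ 0.        ,  0.        ,  0.        ,  1.        ]])}
top {'vfov': 53.59367220436286, 'cx': 280.8609061427941, 'cy': 205.57362013753743, 'k1': -0.05555009207460323, 'camera_from_world': array([[ 0.01499178, -0.99974536,  0.01686624, -0.0111125 ],
       [-0.9863702 , -0.01755127, -0.16360249,  0.54034319],
       [ 0.16385685, -0.01418366, -0.98638216,  1.24711547],
       [ 0.        ,  0.        ,  0.        ,  1.        ]])}
{'time': 0.1, 'q': array([-1.23164804,  0.43514428,  0.02497755,  1.57401414, -0.01158821,
        1.13400433, -0.07510173]), 'joint_vel': array([ 0.00162671, -0.00223888, -0.00048155, -0.00280305,  0.00035878,
       -0.00025893, -0.00178986]), 'effort': array([ 4.14615250e-03, -6.71759748e+01,  1.02878183e+00, -3.16903782e+01,
        1.58450415e-02,  7.25027290e-03, -5.83519204e-05]), 'eef_pos': array([0.26705772, 0.56456321, 0.230607  ]), 'tcp_rot': array([-8.62101902e-05,  2.19116618e-01,  9.75698417e-01, -7.07424798e-04]), 'ft_force': array([0.06859646, 0.45672915, 0.58595688]), 'ft_torque': array([-0.06696967, -0.03236231, -0.02518222]), 'width': 0.08560981680726545}
```

View pics/scene0.png

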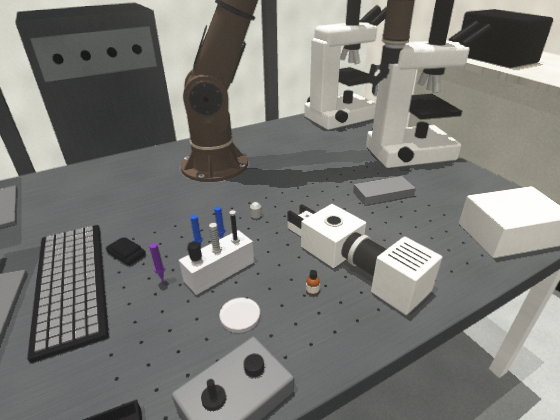

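View pics/top0.png

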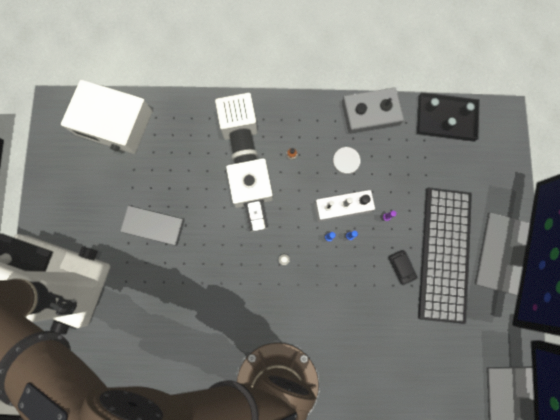

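The pin vise (ringed steel) is in the rack's middle hole: scene (214,237), top (347,203). The stubby driver is to its right and the slim driver to its left. The blue look-alikes stand at top (330,236) and (351,234), the purple one at (389,214). The slide and rails are at top (256,214).

```bash
cat > h.py <<'E'
import numpy as np, cv2
from rig import ctrl, command_gripper, camera, camera_params, boxes_of, trace
P={n:camera_params(n) for n in("scene","top")}
def proj(n,X):
    p=P[n];M=p["camera_from_world"];X=np.atleast_2d(X)
    c=X@M[:3,:3].T+M[:3,3];s=c[:,:2]/c[:,2:];f=210/np.tan(np.radians(p["vfov"]/2))
    s=s*(1+p["k1"]*(s**2).sum(1,keepdims=True))
    return s*f+[p["cx"],p["cy"]]
def ray(n,uv):
    p=P[n];M=p["camera_from_world"];f=210/np.tan(np.radians(p["vfov"]/2))
    d=(np.array(uv,float)-[p["cx"],p["cy"]])/f;s=d.copy()
    for _ in range(20): s=d/(1+p["k1"]*(s@s))
    R=M[:3,:3];return -R.T@M[:3,3],R.T@np.r_[s,1]
def at_z(n,uv,z):
    o,d=ray(n,uv);return o+d*(z-o[2])/d[2]
def tri(a,b):
    (o1,d1),(o2,d2)=ray("scene",a),ray("top",b)
    t=np.linalg.lstsq(np.c_[d1,-d2],o2-o1,rcond=None)[0]
    p,q=o1+t[0]*d1,o2+t[1]*d2;return (p+q)/2,np.linalg.norm(p-q)
E
python3 - <<'E'
from h import *
a=camera("scene");b=camera("top")
cv2.imwrite("pics/c1.png",np.hstack([cv2.resize(a[180:300,170:270],None,fx=4,fy=4,interpolation=2),cv2.resize(a[180:300,270:370],None,fx=4,fy=4,interpolation=2)]))
cv2.imwrite("pics/c2.png",np.hstack([cv2.resize(b[140:260,210:310],None,fx=4,fy=4,interpolation=2),cv2.resize(b[150:270,305:405],None,fx=4,fy=4,interpolation=2)]))
np.savez("im0.npz",a=a,b=b)
res={}
for q in ["pin_vise_center","tool_rack","slim_driver_center","stubby_driver_center","illuminator","release_mouth","release_top","filter_slide","objective_center","oil_bottle_center","petri_dish_center","slide_case_center","mouse_center"]:
    for n in("scene","top"):
        r=boxes_of(n,q); print(q,n,[(np.round(x["extent"],1).tolist(),round(x["score"],2)) for x in r[:4]])
for q in["tool_rack","illuminator","filter_slide","pin_vise_center"]:
    for n in("scene","top"):
        r=trace(n,q)
        if r: res[q+"_"+n]=r[0]["pixels"];print(q,n,len(r),r[0]["pixels"].sum(),r[0]["extent"])
np.savez("masks.npz",**res)
print(ctrl.get_state()["time"])
E
```

```text
pin_vise_center scene [([219.5, 222.4, 9.2, 29.3], 0.62), ([156.4, 263.6, 16.7, 38.5], 0.56), ([214.9, 238.9, 13.5, 32.0], 0.52), ([195.1, 231.1, 13.0, 27.9], 0.52)]
pin_vise_center top [([392.1, 216.1, 15.1, 11.0], 0.63), ([352.9, 234.2, 8.4, 14.4], 0.62), ([330.1, 234.8, 6.8, 8.5], 0.58), ([255.9, 210.6, 19.7, 18.1], 0.55)]
tool_rack scene [([217.8, 262.5, 75.8, 61.6], 0.68)]
tool_rack top [([345.6, 205.9, 58.9, 29.5], 0.68)]
slim_driver_center scene [([234.1, 226.7, 10.5, 29.2], 0.52)]
slim_driver_center top []
stubby_driver_center scene [([195.1, 254.4, 15.9, 24.9], 0.83)]
stubby_driver_center top []
illuminator scene [([364.5, 259.4, 155.0, 108.8], 0.83), ([308.2, 217.2, 14.4, 3.9], 0.62)]
illuminator top [([242.8, 162.7, 56.9, 138.8], 0.59)]
release_mouth scene [([306.0, 215.9, 9.0, 7.1], 0.59)]
release_mouth top [([256.6, 211.6, 12.2, 14.2], 0.62), ([348.1, 158.7, 29.1, 28.0], 0.37)]
release_top scene [([239.7, 314.4, 42.2, 35.1], 0.31)]
release_top top [([253.3, 210.6, 14.0, 21.7], 0.5)]
filter_slide scene [([308.1, 215.1, 16.1, 9.4], 0.51), ([213.5, 238.4, 12.4, 33.1], 0.27)
[... 395 characters left out ...]
5.2, 30.6], 0.59)]
slide_case_center scene [([386.1, 191.5, 61.5, 27.6], 0.75)]
slide_case_center top [([152.7, 226.4, 61.5, 39.9], 0.85)]
mouse_center scene [([124.2, 251.5, 39.4, 28.8], 0.75)]
mouse_center top [([404.0, 268.0, 26.3, 37.7], 0.96), ([347.5, 159.2, 25.3, 26.4], 0.16)]
tool_rack scene 1 2349 [215.8, 264.1, 74.7, 61.2]
tool_rack top 2 1043 [345.0, 205.3, 63.7, 29.7]
illuminator scene 1 7807 [362.2, 257.6, 154.9, 111.5]
illuminator top 1 4033 [244.6, 163.2, 52.5, 139.7]
filter_slide scene 1 67 [308.5, 214.7, 10.6, 9.5]
filter_slide top 1 205 [255.9, 210.9, 19.0, 16.1]
pin_vise_center scene 5 296 [156.9, 263.4, 15.8, 37.0]
pin_vise_center top 3 1610 [150.7, 224.8, 62.6, 40.5]
1.9
```

View pics/c1.png

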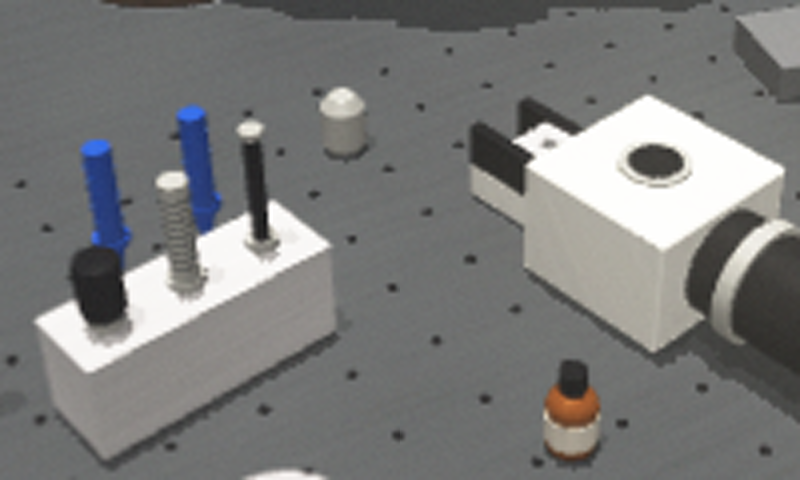

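View pics/c2.png

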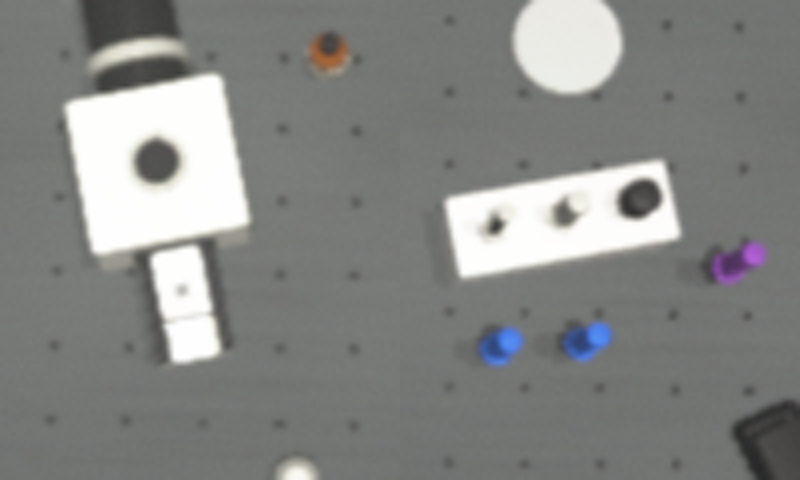

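```bash
cat > fit.py <<'E'
from h import *
from scipy.optimize import minimize
from scipy.ndimage import map_coordinates,gaussian_filter
d=np.load("im0.npz");I={"scene":cv2.cvtColor(d["a"],6).astype(float),"top":cv2.cvtColor(d["b"],6).astype(float)}
def box(x0,x1,y0,y1,z0,z1):return np.array([[x,y,z] for z in(z0,z1) for x,y in((x0,y0),(x1,y0),(x1,y1),(x0,y1))])
T=[(4,5),(5,6),(6,7),(7,4)]
def W(p,L):
    c,s=np.cos(p[2]),np.sin(p[2]);return np.c_[p[0]+c*L[:,0]-s*L[:,1],p[1]+s*L[:,0]+c*L[:,1],L[:,2]]
def score(p,segs,cams,sig):
    t=0
    for n in cams:
        for a,b in segs[n]:
            X=a+np.linspace(.06,.94,60)[:,None]*(b-a);uv=proj(n,W(p,X))
            tg=uv[-1]-uv[0];nn=np.array([-tg[1],tg[0]])/np.linalg.norm(tg)
            G=IM[n,sig]
            hi=map_coordinates(G,(uv+nn*.7)[:,::-1].T,order=1);lo=map_coordinates(G,(uv-nn*.7)[:,::-1].T,order=1)
            t+=min(abs((hi-lo).mean()),60)*1.0 if False else abs((hi-lo).mean())
    return -t
IM={(n,s):gaussian_filter(I[n],s) for n in I for s in(2.,.7)}
def fit(p,segs,cams):
    for sg,st in((2.,.006),(.7,.002)):
        S=np.vstack([p,p+np.diag([st,st,.03])])
        r=minimize(score,p,args=(segs,cams,sg),method="Nelder-Mead",options=dict(initial_simplex=S,xatol=1e-5,fatol=1e-4));p=r.x
    return p,r.fun
def E(B,l):return [(B[i],B[j]) for i,j in l]
if __name__=="__main__":
    c=lambda x,y,ox,oy:((x+.5)/4-.5+ox,(y+.5)/4-.5+oy)
    q=[at_z("top",c(x-400,y,305,150),.07) for x,y in((445,198),(665,160),(680,238),(460,278))]
    print(np.round(q,4)); q=np.array(q);m=q.mean(0);v=q[0]-q[1]
    p0=np.r_[m[:2],np.arctan2(-v[0],v[1])]
    R=box(-.03,.03,-.085,.085,0,.07);sr={"top":E(R,T),"scene":E(R,T)}
    for cm in(["top"],["scene"],["top","scene"]):print("rack",cm,p0.round(4),*fit(p0,sr,cm))
    q=np.array([at_z("top",c(x,y,210,140),.088) for x,y in((65,102),(220,75),(248,222),(98,255))])
    print(np.round(q,4));m=q.mean(0);v=q[0]-q[1];p0=np.r_[m[:2],np.arctan2(-v[0],v[1])]
    H=box(-.06,.06,-.06,.06,0,.088)
    sh={"top":E(H,T),"scene":E(H,T)}
    for cm in(["top"],["scene"],["top","scene"]):
        p,f=fit(p0,sh,cm);print("ill",cm,p0.round(4),p,f,"mouth",W(p,np.array([[-.095,0,.055]])))
    pm=at_z("top",c(182,290,210,140),.055);print("pocket top",pm)
    pm=at_z("scene",((549-400+.5)/4-.5+270,(143+.5)/4-.5+180),.055);print("pocket scene",pm)
E
python3 fit.py
```

```text
[[ 0.5581 -0.1087  0.07  ]
 [ 0.591  -0.2788  0.07  ]
 [ 0.5303 -0.2891  0.07  ]
 [ 0.4966 -0.1202  0.07  ]]
rack ['top'] [ 0.544  -0.1992  0.1911] [ 0.54435091 -0.1988907   0.19647089] -227.07751021235828
rack ['scene'] [ 0.544  -0.1992  0.1911] [ 0.54540783 -0.19930407  0.20510431] -238.12678975815487
rack ['top', 'scene'] [ 0.544  -0.1992  0.1911] [ 0.54497742 -0.19919755  0.1992737 ] -461.92805922213097
[[0.6552 0.1678 0.088 ]
 [0.6787 0.0502 0.088 ]
 [0.5647 0.0267 0.088 ]
 [0.5374 0.1387 0.088 ]]
ill ['top'] [0.609  0.0958 0.1971] [0.60922651 0.09693244 0.21581343] -272.14923573889143 mouth [[0.51643027 0.07658894 0.055     ]]
ill ['scene'] [0.609  0.0958 0.1971] [0.61347615 0.09499574 0.22029957] -246.12916202679423 mouth [[0.52077211 0.07423616 0.055     ]]
ill ['top', 'scene'] [0.609  0.0958 0.1971] [0.61117253 0.09612617 0.21615358] -467.24458980177565 mouth [[0.51838321 0.07575112 0.055     ]]
pocket top [0.51692849 0.07661246 0.055     ]
pocket scene [0.51767979 0.07688987 0.055     ]
```

```bash
python3 - <<'E'
from h import *
print(proj("scene",[[.267,.565,.231]]),proj("top",[[.267,.565,.231]]))
c4=lambda x,y,ox,oy:((x+.5)/4-.5+ox,(y+.5)/4-.5+oy)
print("blueA top",tri(c4(192,112,170,180),c4(109,339,305,150)))
print("blueB top",tri(c4(97,147,170,180),c4(198,333,305,150)))
print("pv top",tri(c4(172,180,170,180),c4(180,202,305,150)))
print("slim top",tri(c4(250,130,170,180),c4(103,212,305,150)))
print("stubby top",tri(c4(97,255,170,180),c4(247,193,305,150)))
print(proj("scene",[[.545,-.199,.146]]),proj("top",[[.545,-.199,.146]]))
for ph in(.885,2.456):
  for z in(.1,.3):
    Q=[0,np.cos(ph),np.sin(ph),0]
    print(ph,[ctrl.inverse_kinematics(p,Q) for p in([.545,-.199,z],[.5175,.0765,z])])
print([round(ctrl.get_state()["ft_force"][2],2) for _ in range(6)])
E
```

```text
[[386.47490659  98.2645889 ]] [[ 61.17137773 294.24061064]]
blueA top (array([ 0.44619685, -0.15060833,  0.11755046]), np.float64(0.00011270440320746581))
blueB top (array([ 0.45163429, -0.21582278,  0.11693022]), np.float64(5.7913033113834956e-05))
pv top (array([ 0.54349181, -0.19872198,  0.14376241]), np.float64(0.0003509215238965039))
slim top (array([ 0.53301449, -0.14318502,  0.15278786]), np.float64(0.002757727371047558))
stubby top (array([ 0.55584906, -0.25218468,  0.1193765 ]), np.float64(0.002038988759503266))
[[212.55905101 224.21565099]] [[349.79640584 199.45294345]]
0.885 [array([-0.28919392,  0.62157841,  0.8203354 ,  1.87664353, -0.57607098,
        0.89760904,  1.01185428]), array([-0.58355486,  0.44911831,  0.45103501,  1.99796374, -0.28006189,
        0.75415582,  0.23369297])]
0.885 [array([-0.41943902,  0.42364069,  0.99544019,  1.63453362, -0.367635  ,
        1.28565525,  0.8401132 ]), array([-0.70009963,  0.22231322,  0.56155255,  1.74798194, -0.12595415,
        1.20721195,  0.09448742])]
2.456 [array([-0.4440111 ,  0.7831849 ,  1.14757701,  1.88732946, -0.83429577,
        1.05185765, -1.88085554]), array([-0.99935403,  0.69365573,  1.15163729,  2.02674978, -0.7924836 ,
        0.9616155 , -2.36987325])]
2.456 [array([-0.49632694,  0.48915914,  1.1612118 ,  1.6391772 , -0.46095063,
        1.32121489, -2.20253107]), array([-1.15451634,  0.39858421,  1.27839031,  1.77379683, -0.39954298,
        1.27093834, -2.7173293 ])]
[np.float64(0.05), np.float64(0.05), np.float64(0.05), np.float64(0.05), np.float64(0.05), np.float64(0.05)]
```

```bash
cat >> h.py <<'E'
YAW=.205
PH=(np.pi/2+YAW)/2
Q=np.array([0,np.cos(PH),np.sin(PH),0])
def st(tag=""):
    s=ctrl.get_state();print(tag,"t",round(s["time"],2),"p",s["eef_pos"].round(4),"F",s["ft_force"].round(2),"M",s["ft_torque"].round(2),"w",round(s["width"],4));return s
def look(tag,crops):
    a={n:camera(n) for n in("scene","top")}
    np.savez(f"im_{tag}.npz",**a)
    cv2.imwrite(f"pics/{tag}.png",np.hstack([cv2.resize(a[n][y:y+120,x:x+100],None,fx=4,fy=4,interpolation=2) for n,x,y in crops]))
E
python3 - <<'E'
from h import *
ctrl.line_to([.267,.565,.34],feed=.25);st()
ctrl.reach([.5445,-.199,.28],Q);st()
command_gripper(.045,60);st()
ctrl.line_to([.5445,-.199,.175],feed=.2);st()
look("g0",[("scene",160,150),("top",300,130)])
E
```

```text
t 2.48 p [0.267  0.565  0.3404] F [ 0.3  -0.43 -0.45] M [ 0.01  0.01 -0.01] w 0.0853
 t 5.35 p [ 0.545  -0.198   0.2799] F [-0.12  0.29  0.25] M [-0.02 -0.01 -0.  ] w 0.0855
 t 5.83 p [ 0.5445 -0.199   0.28  ] F [-0.66 -0.06 -0.68] M [-0.03 -0.03  0.  ] w 0.0453
 t 6.5 p [ 0.5449 -0.1996  0.1759] F [-0.75 -0.5   0.24] M [-0.01 -0.01  0.01] w 0.045
```

View pics/g0.png

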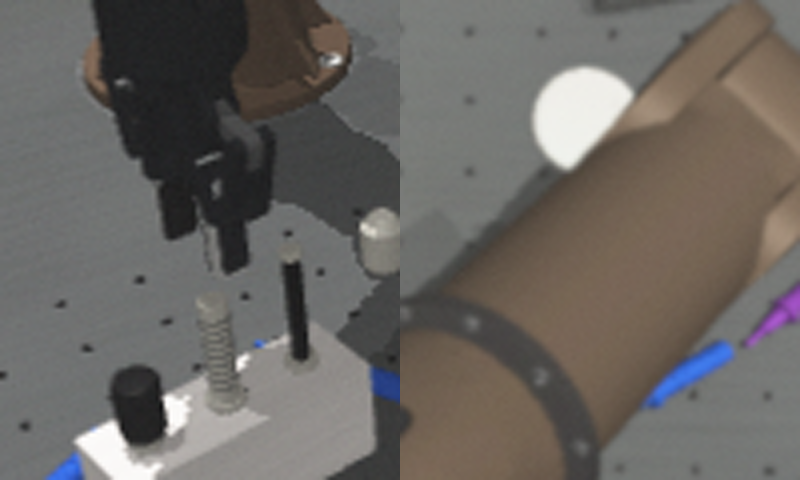

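Something looks different about the blue tools; I'll check the full pictures.

```bash
python3 - <<'E'
import numpy as np,cv2
d=np.load("im_g0.npz");cv2.imwrite("pics/g0s.png",d["scene"]);cv2.imwrite("pics/g0t.png",d["top"])
E
```

```text
(no output)
```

View pics/g0s.png

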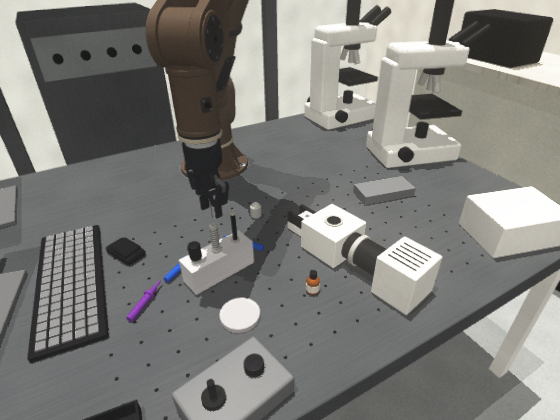

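View pics/g0t.png

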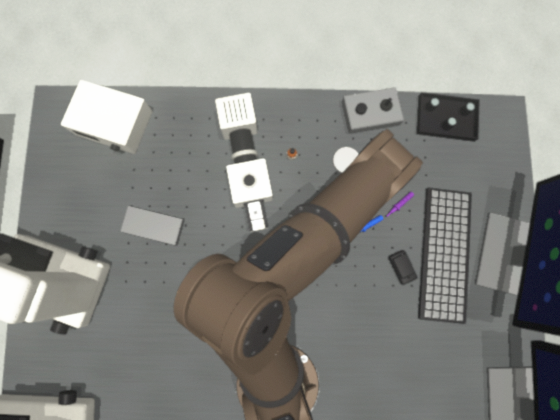

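The blue and purple look-alikes have toppled. They were balanced on their pins and already leaning in the first pictures, and the arm stayed above z 0.28 the whole time. They now lie low on the table, clear of my path. The pin vise still stands in the middle hole, so I'll go on to the grasp.

```bash
python3 - <<'E'
from h import *
ctrl.line_to([.5445,-.199,.099],feed=.12);ctrl.sleep(.1);st()
look("g1",[("scene",160,160),("top",300,130)])
E
```

```text
t 7.48 p [ 0.5451 -0.1994  0.0999] F [ 0.36 -0.62 -0.07] M [ 0.04  0.02 -0.01] w 0.0446
```

View pics/g1.png

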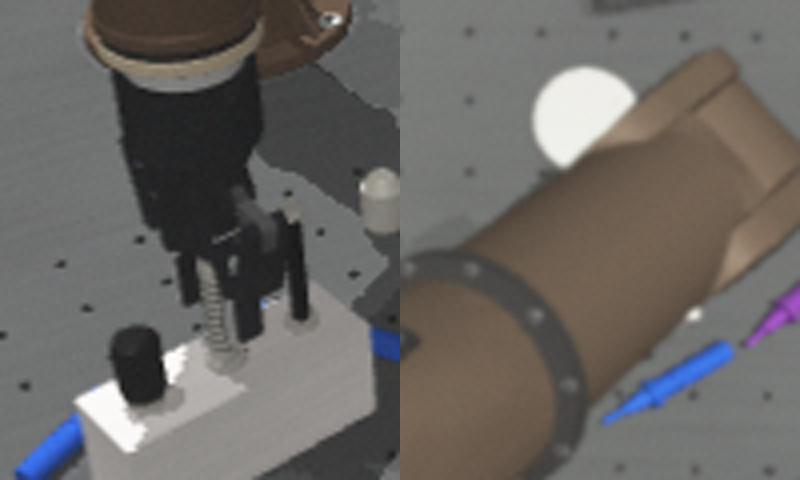

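The handle stands between the fingers, at crop (215,310). I'll close, check, and lift.

```bash
python3 - <<'E'
from h import *
command_gripper(.0,60);ctrl.sleep(.1);s=st("closed")
p=s["eef_pos"]
ctrl.line_to([.5445,-.199,.115],feed=.06);st("up")
ctrl.line_to([.5445,-.199,.285],feed=.2);ctrl.sleep(.3);st("up")
look("g2",[("scene",170,120),("top",300,130)])
for _ in range(5): ctrl.sleep(.04);st()
E
```

```text
closed t 8.05 p [ 0.5448 -0.199   0.0994] F [-0.13  1.73  5.64] M [0.26 0.14 0.01] w 0.0168
up t 8.47 p [ 0.5447 -0.199   0.1154] F [-0.34  0.3  -0.77] M [-0.02 -0.07  0.  ] w 0.0168
up t 9.77 p [ 0.5443 -0.1989  0.2844] F [ 0.19 -0.67 -0.85] M [ 0.03 -0.02 -0.04] w 0.0165
 t 9.91 p [ 0.5444 -0.199   0.2848] F [ 0.85  0.81 -0.54] M [0.01 0.03 0.01] w 0.0165
 t 9.95 p [ 0.5445 -0.199   0.2849] F [ 0.63 -0.17 -1.34] M [-0.03 -0.03  0.03] w 0.0165
 t 9.99 p [ 0.5445 -0.199   0.2849] F [-0.55 -0.09 -1.11] M [ 0.03 -0.   -0.  ] w 0.0165
 t 10.03 p [ 0.5445 -0.199   0.2849] F [ 0.64  0.16 -1.1 ] M [-0.03 -0.    0.  ] w 0.0165
 t 10.07 p [ 0.5445 -0.199   0.285 ] F [-0.61  0.23 -1.35] M [-0.   -0.01 -0.01] w 0.0166
```

View pics/g2.png

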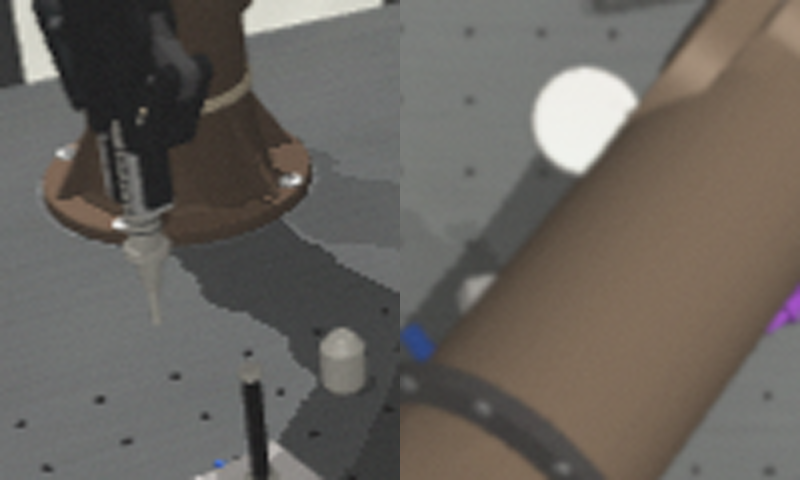

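```bash
python3 - <<'E'
from h import *
for z in(.2556,.2336,.2136,.2036,.1916):print(z,(proj("scene",[.5445,-.199,z])-[170,120])*4+1.5)
d=np.load("im_g2.npz")["scene"][160:215,190:225]
cv2.imwrite("pics/g2z.png",cv2.resize(d,None,fx=10,fy=10,interpolation=0))
E
```

```text
0.2556 [[147.47731994 251.59955347]]
0.2336 [[152.55588107 287.0182039 ]]
0.2136 [[157.04902562 318.29197183]]
0.2036 [[159.25273651 333.60934213]]
0.1916 [[161.86038539 351.71644135]]
```

View pics/g2z.png

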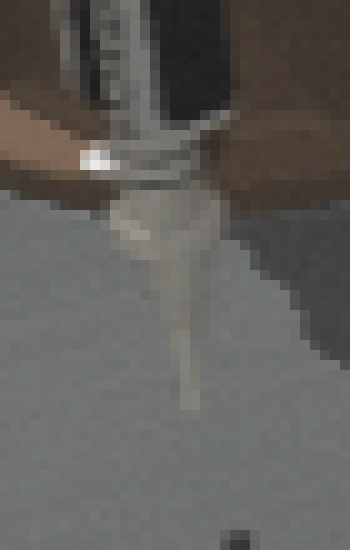

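Tip measures about z 0.2117 against TCP 0.285, so the pin projects about 22 mm (nose end and collar agree). Next I move over the pocket.

```bash
python3 - <<'E'
from h import *
ctrl.line_to([.5173,.0765,.285],feed=.22)
ctrl.line_to([.5173,.0765,.145],feed=.2);ctrl.sleep(.3);st()
look("h0",[("scene",260,140),("top",210,140)])
print((proj("scene",[[.5173,.0765,.145-.0733],[.5173,.0765,.055]])-[260,140])*4+1.5)
E
```

```text
t 12.63 p [0.5177 0.0767 0.1457] F [-0.45 -0.23 -1.27] M [0.   0.04 0.1 ] w 0.0165
[[188.85763353 282.98462572]
 [188.22816868 302.89266721]]
```

View pics/h0.png

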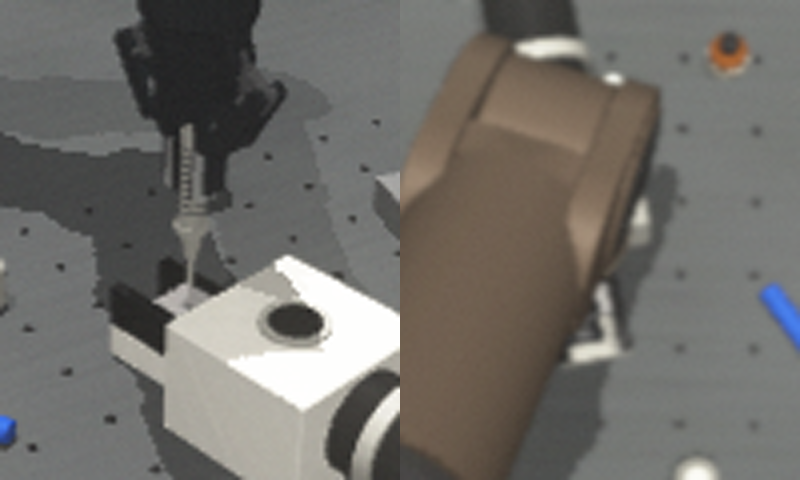

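```bash
python3 - <<'E'
from h import *
d=np.load("im_h0.npz")["scene"][195:230,285:335]
d0=np.load("im0.npz")["a"][195:230,285:335]
f=lambda x:cv2.resize(cv2.convertScaleAbs(x,alpha=1.3),None,fx=8,fy=8,interpolation=0)
cv2.imwrite("pics/h0z.png",np.hstack([f(d),f(d0)]))
print((proj("scene",[[.5173,.0765,.145-.0733],[.5173,.0765,.055],[.5173,.0765,.049]])-[285,195]+.5)*8)
E
```

```text
[[178.71526705 126.96925145]
 [177.45633736 166.78533442]
 [177.00918356 180.91415128]]
```

View pics/h0z.png

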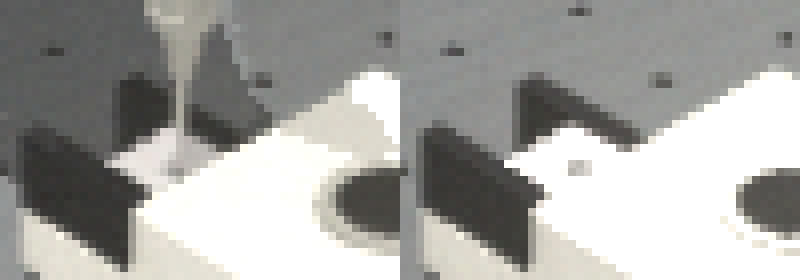

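Pin (column 180) and pocket (column 180) line up in the zoomed scene view. Descending in steps with force averaging.

```bash
cat >> h.py <<'E'
def favg(n=8):
    F=[]
    for _ in range(n): ctrl.sleep(.02);F.append(ctrl.get_state()["ft_force"])
    return np.mean(F,0)
E
python3 - <<'E'
from h import *
x,y=.5173,.0765
ctrl.line_to([x,y,.135],feed=.05);ctrl.sleep(.2)
F0=favg(12);np.save("F0.npy",F0);print(F0)
z=.135
while z>.1205:
    z-=.001
    ctrl.line_to([x,y,z],feed=.03);ctrl.sleep(.03);F=favg(5)-F0;s=ctrl.get_state()
    print(round(z,4),s["eef_pos"].round(4),F.round(2),round(s["time"],2))
    if abs(F[2])>1.6 or np.hypot(F[0],F[1])>2:break
E
```

```text
[-0.09066904  0.06074331 -1.09789928]
0.134 [0.5173 0.0765 0.134 ] [-0.    0.11 -0.03] 13.85
0.133 [0.5173 0.0765 0.133 ] [ 0.23 -0.18  0.31] 14.22
0.132 [0.5173 0.0765 0.132 ] [ 0.06 -0.17  0.04] 14.58
0.131 [0.5173 0.0765 0.131 ] [-0.04 -0.52 -0.08] 14.95
0.13 [0.5173 0.0765 0.13  ] [0.39 0.04 0.05] 15.32
0.129 [0.5173 0.0765 0.129 ] [ 0.25 -0.17  0.25] 15.68
0.128 [0.5173 0.0765 0.128 ] [ 0.01 -0.21 -0.06] 16.05
0.127 [0.5173 0.0765 0.127 ] [0.08 0.09 0.23] 16.42
0.126 [0.5173 0.0765 0.126 ] [ 0.13  0.34 -0.33] 16.78
0.125 [0.5173 0.0765 0.125 ] [ 0.02 -0.01  0.12] 17.15
0.124 [0.5173 0.0765 0.124 ] [ 0.13  0.06 -0.21] 17.52
0.123 [0.5173 0.0765 0.123 ] [0.32 0.06 0.31] 17.88
0.122 [0.5174 0.0765 0.1221] [-0.04 -0.32  2.18] 18.25
```

Contact came at TCP 0.122, exactly where the button should be (the slide top would have been 0.128). Now I press.

```bash
python3 - <<'E'
from h import *
x,y=.5173,.0765;F0=np.load("F0.npy")
for z in(.1205,.119,.1182,.1176):
    ctrl.line_to([x,y,z],feed=.02);ctrl.sleep(.05);F=favg(8)-F0;s=ctrl.get_state()
    print(z,s["eef_pos"].round(4),F.round(2),round(s["time"],2))
    if F[2]>5.2:break
E
```

```text
0.1205 [0.5174 0.0765 0.1205] [-0.31 -0.2   3.14] 18.68
0.119 [0.5173 0.0765 0.119 ] [-0.45 -0.23  4.03] 19.12
0.1182 [0.5173 0.0765 0.1182] [-0.28 -0.19  4.66] 19.55
0.1176 [0.5173 0.0765 0.1176] [-0.29  0.05  4.73] 19.98
```

```bash
python3 - <<'E'
from h import *
p0=np.array([.5173,.0765,.1173]);F0=np.load("F0.npy");u=-np.array([np.cos(.216),np.sin(.216),0]);v=np.array([-u[1],u[0],0])
ctrl.line_to(p0,feed=.02)
d=0
while d<.042:
    d+=.002 if d<.006 else .004
    ctrl.line_to(p0+u*d,feed=.025);ctrl.sleep(.02);F=favg(4)-F0;s=ctrl.get_state();e=s["eef_pos"]-p0
    print(round(d,4),"along",round(e@u,4),"z",s["eef_pos"][2].round(4),"Fu",round(F@u,2),"Fv",round(F@v,2),"Fz",F[2].round(2),round(s["time"],2))
    if abs(F@u)>7 or F[2]>8 or abs(F@v)>5:print("STOP");break
E
```

```text
0.002 along 0.0015 z 0.1175 Fu -2.63 Fv -0.12 Fz 4.58 20.57
0.004 along 0.004 z 0.1173 Fu -1.81 Fv 0.14 Fz 4.71 20.9
0.006 along 0.0062 z 0.1173 Fu -2.56 Fv 0.25 Fz 4.8 21.23
0.01 along 0.0104 z 0.1172 Fu -1.33 Fv 0.22 Fz 4.87 21.62
0.014 along 0.0143 z 0.1172 Fu -0.94 Fv 0.36 Fz 4.73 22.02
0.018 along 0.0183 z 0.1172 Fu -1.0 Fv 0.52 Fz 4.54 22.41
0.022 along 0.0223 z 0.1172 Fu -1.44 Fv 0.03 Fz 4.53 22.8
0.026 along 0.0263 z 0.1172 Fu -1.92 Fv 0.19 Fz 4.95 23.19
0.03 along 0.0303 z 0.1173 Fu -1.32 Fv -0.06 Fz 4.44 23.58
0.034 along 0.0343 z 0.1172 Fu -1.73 Fv 0.11 Fz 4.94 23.98
0.038 along 0.0383 z 0.1172 Fu -1.3 Fv 0.18 Fz 5.56 24.37
0.042 along 0.0423 z 0.1172 Fu -1.7 Fv 0.55 Fz 5.17 24.76
```

```bash
python3 - <<'E'
from h import *
p0=np.array([.5173,.0765,.1173]);F0=np.load("F0.npy");u=-np.array([np.cos(.216),np.sin(.216),0]);v=np.array([-u[1],u[0],0])
d=.042
while d<.050:
    d+=.0007
    ctrl.line_to(p0+u*d,feed=.02);ctrl.sleep(.02);F=favg(4)-F0;s=ctrl.get_state();e=s["eef_pos"]-p0
    print(round(d,4),"along",round(e@u,4),"z",s["eef_pos"][2].round(4),"Fu",round(F@u,2),"Fv",round(F@v,2),"Fz",F[2].round(2),round(s["time"],2))
    if abs(F@u)>6 or F[2]>8 or abs(F@v)>5:print("STOP");break
look("p0",[("scene",260,140),("top",210,140)])
im=np.load("im_p0.npz")["scene"][185:235,270:340];cv2.imwrite("pics/p0z.png",cv2.resize(im,None,fx=8,fy=8,interpolation=0))
E
```

```text
0.0427 along 0.0426 z 0.1173 Fu -2.21 Fv -0.09 Fz 5.22 25.09
0.0434 along 0.0434 z 0.1173 Fu -2.5 Fv -0.08 Fz 5.17 25.43
0.0441 along 0.0441 z 0.1173 Fu -2.81 Fv 0.05 Fz 5.15 25.76
0.0448 along 0.0449 z 0.1173 Fu -2.38 Fv 0.34 Fz 4.79 26.09
0.0455 along 0.0454 z 0.1174 Fu -3.34 Fv 0.55 Fz 4.82 26.43
0.0462 along 0.0457 z 0.1174 Fu -5.11 Fv 0.01 Fz 3.29 26.76
0.0469 along 0.046 z 0.1175 Fu -6.32 Fv -0.27 Fz 1.65 27.09
STOP
```

View pics/p0.png

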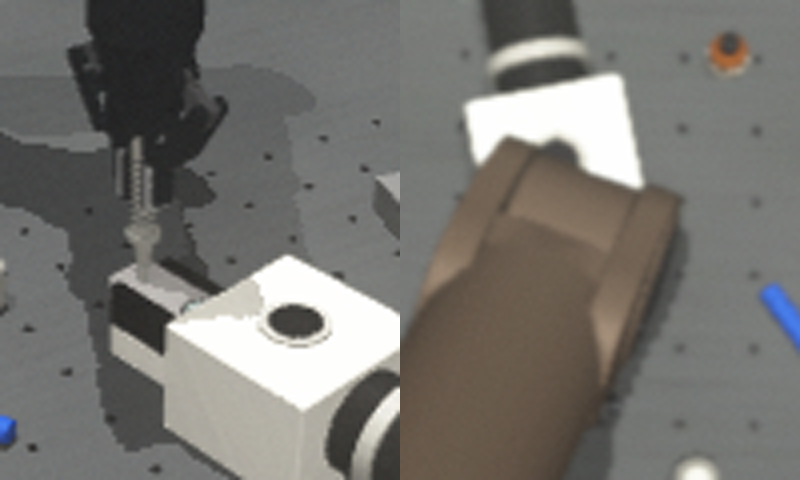

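View pics/p0z.png

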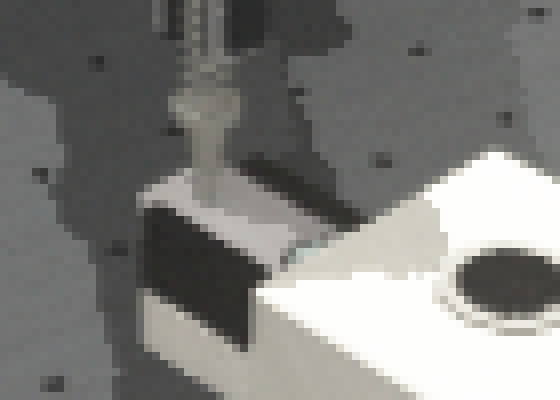

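The slide is at its end stop: the force rises at 45.5 mm of travel, which is 42 mm plus pocket slack, and the filter glass shows at the housing face. I ease off the wall and lift straight out.

```bash
python3 - <<'E'
from h import *
p0=np.array([.5173,.0765,.1173]);F0=np.load("F0.npy");u=-np.array([np.cos(.216),np.sin(.216),0])
P=p0+u*.0455
ctrl.line_to(P,feed=.02);F=favg(4)-F0;print(F@u,F)
ctrl.line_to(P+[0,0,.004],feed=.03);print(favg(4)-F0)
ctrl.line_to(P+[0,0,.03],feed=.06);ctrl.sleep(.1);print(favg(6)-F0)
ctrl.line_to([P[0],P[1],.285],feed=.2);st()
look("q0",[("scene",260,140),("top",210,140)])
im=np.load("im_q0.npz")["scene"][185:235,270:340];cv2.imwrite("pics/q0z.png",cv2.resize(im,None,fx=8,fy=8,interpolation=0))
X=W=None
c,s=np.cos(.216),np.sin(.216)
m=np.array([.5173-.042*c,.0768-.042*s,.055]);e=np.array([m[0]-.02*c,m[1]-.02*s,.055])
print((proj("scene",[m,e])-[270,185]+.5)*8)
E
```

```text
-4.090593942948174 [4.06005349 0.58269508 4.43110356]
[3.37303813 0.65047092 4.30634597]
[ 0.10482944 -0.08151593  0.28301801]
 t 29.48 p [0.4722 0.067  0.2841] F [-1.  -0.6 -1.4] M [0.01 0.04 0.  ] w 0.0166
[[214.13283468 196.4687177 ]
 [175.48177864 173.45019883]]
```

View pics/q0z.png

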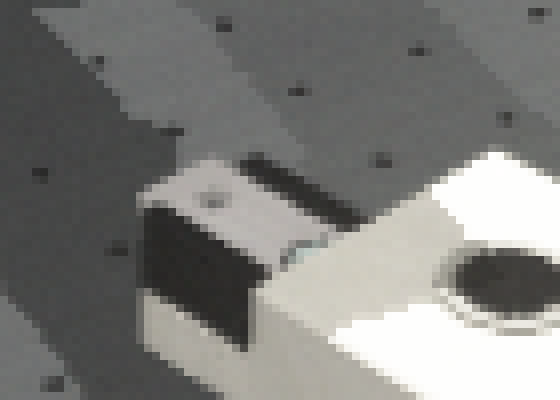

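View pics/q0.png

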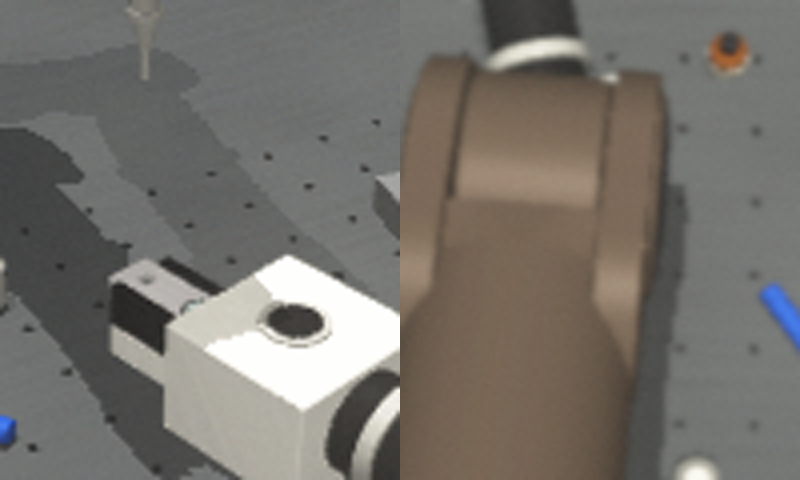

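```bash
python3 - <<'E'
from h import *
s=st()
x,y,z=s["eef_pos"]
for dz in(.0294,.0514,.0733,.077):print(dz,(proj("scene",[x,y,z-dz])-[270,100]+.5)*8)
camera("scene")
im=np.load("im_q0.npz")["scene"][100:165,270:330];cv2.imwrite("pics/q1z.png",cv2.resize(im,None,fx=8,fy=8,interpolation=0))
E
```

```text
t 29.58 p [0.472  0.0667 0.2838] F [ 0.34 -0.39 -1.54] M [-0.02 -0.03 -0.03] w 0.0167
0.0294 [[210.58272643 352.40234507]]
0.0514 [[209.95110055 415.51507547]]
0.0733 [[209.33613416 476.78506577]]
0.077 [[209.23356623 486.98709594]]
```

View pics/q1z.png

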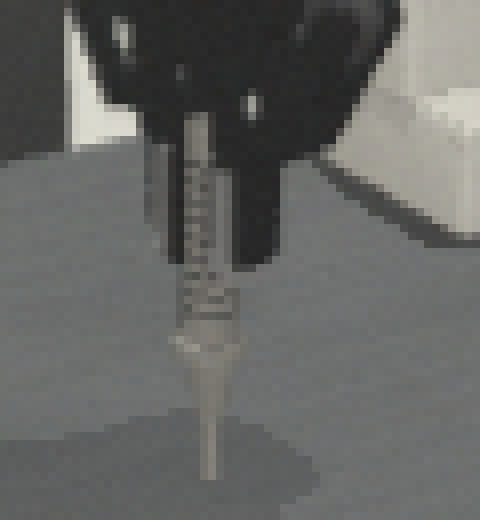

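The tip is unchanged in the grip (matches the 73.3 mm offset), and the slide stays at about 42 mm out with the pin clear. Returning the tool to its hole.

```bash
python3 - <<'E'
from h import *
ctrl.line_to([.5445,-.199,.285],feed=.22);ctrl.sleep(.1);F0=favg(6)
ctrl.line_to([.5445,-.199,.16],feed=.15);F=favg(4)-F0;print(F)
look("r0",[("scene",160,140),("top",210,140)])
for z in(.15,.14,.13,.12,.112,.106,.102,.1005,.0998,.0993,.0988,.0983):
    ctrl.line_to([.5445,-.199,z],feed=.06);F=favg(4)-F0;s=ctrl.get_state();print(z,s["eef_pos"].round(4),F.round(2),round(s["time"],2))
    if F[2]>2.5 or np.hypot(F[0],F[1])>5:break
E
```

```text
[ 0.33104993  0.01557852 -0.3316885 ]
0.15 [ 0.5444 -0.199   0.1498] [-0.12 -0.04 -0.36] 32.77
0.14 [ 0.5444 -0.199   0.1398] [ 0.25  0.14 -0.35] 33.15
0.13 [ 0.5444 -0.1991  0.1299] [ 0.29 -0.54 -0.4 ] 33.53
0.12 [ 0.5444 -0.199   0.1198] [ 0.15  0.32 -0.23] 33.92
0.112 [ 0.5444 -0.199   0.1119] [-0.09 -0.2  -0.13] 34.27
0.106 [ 0.5444 -0.199   0.1059] [ 0.28 -0.1  -0.07] 34.58
0.102 [ 0.5444 -0.199   0.1019] [ 0.18  0.16 -0.28] 34.9
0.1005 [ 0.5445 -0.199   0.1005] [-0.16 -0.07  0.1 ] 35.22
0.0998 [ 0.5445 -0.199   0.0998] [-0.24  0.06 -0.54] 35.53
0.0993 [ 0.5446 -0.1991  0.0994] [-0.42  0.2   1.81] 35.85
0.0988 [ 0.5447 -0.1991  0.0994] [-1.96  0.89  7.79] 36.17
```

View pics/r0.png

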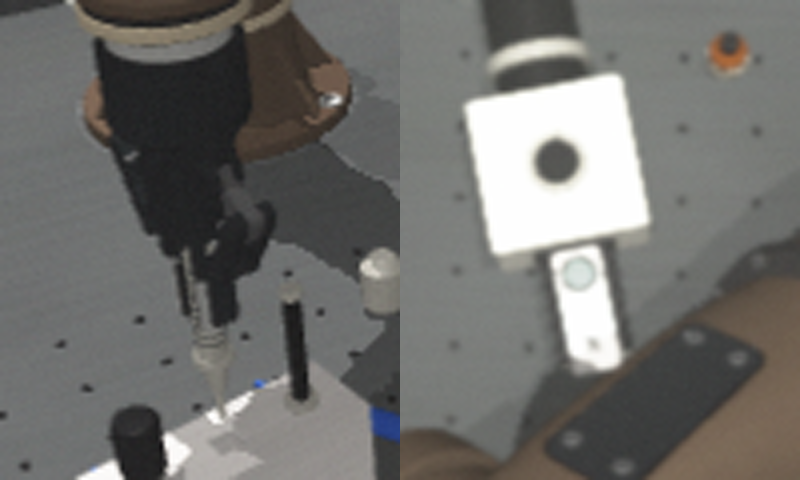

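The collar is seated (contact at 0.0994, the same height as when gripped), and the top view shows the slide fully out with its filter visible. Releasing and withdrawing.

```bash
python3 - <<'E'
from h import *
ctrl.line_to([.5445,-.199,.0993],feed=.02)
command_gripper(.045);ctrl.sleep(.1);st("open")
ctrl.line_to([.5445,-.199,.18],feed=.12)
ctrl.line_to([.5445,-.199,.33],feed=.25)
ctrl.reach([.3,.3,.4],Q);ctrl.sleep(.2);st()
look("z0",[("scene",160,160),("scene",260,160)])
d=np.load("im_z0.npz");cv2.imwrite("pics/z0t.png",d["top"])
cv2.imwrite("pics/z0c.png",cv2.resize(d["top"][140:260,210:410],None,fx=4,fy=4,interpolation=2))
E
```

```text
open t 36.9 p [ 0.5445 -0.199   0.0992] F [0.94 1.23 0.29] M [-0.02 -0.03  0.02] w 0.0448
 t 40.69 p [0.3004 0.2997 0.3999] F [ 0.1  -0.76 -0.05] M [-0.03 -0.01  0.06] w 0.045
```

View pics/z0.png

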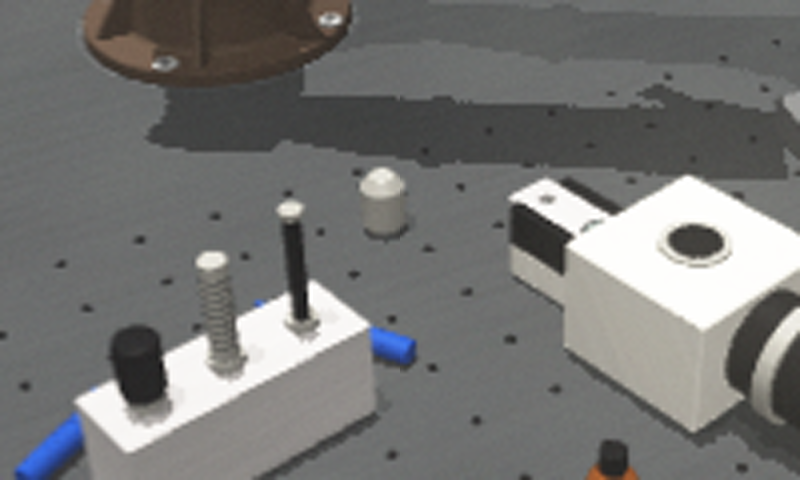

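View pics/z0c.png

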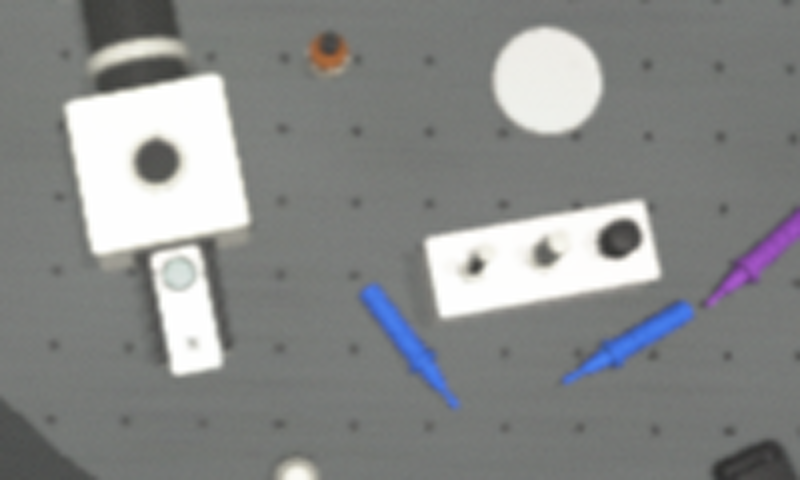

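View pics/z0t.png

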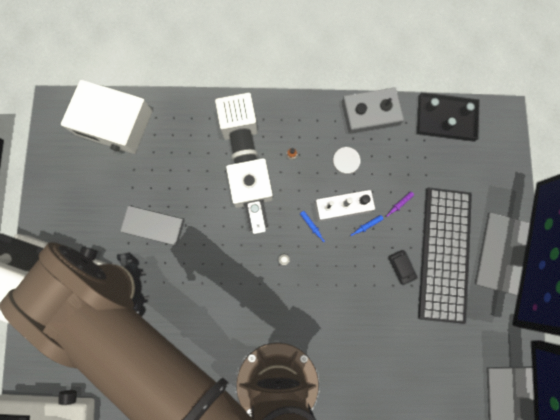

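```bash
python3 - <<'E'
from h import *
a=at_z("top",(181.5/4-.5+210.12,290.5/4-.5+140.12),.055);b=at_z("top",(192/4-.5+210.12,343/4-.5+140.12),.055)
print(a,b,np.linalg.norm(a-b))
st();ctrl.hand_in()
E
```

```text
[0.51654903 0.07700206 0.055     ] [0.47616041 0.06797614 0.055     ] 0.041384868514306415
 t 40.79 p [0.3003 0.2998 0.3999] F [-0.52 -0.41 -0.61] M [-0.01 -0.02  0.03] w 0.045
the job is handed in; nothing more can be done
```

The job is done and handed in at about 41 s of the 67 s allowed. The slide is out, and the pin vise is back in the rack's middle hole.

- **Press and push:** The pin met the button at the height I expected. I pressed it about 4.7 mm with roughly 5 N, then pushed the slide until the force rose at the end stop, peaking near 6 N.
- **Slide position:** After lifting out, the top camera put the slide about 41.4 mm out, against 42 mm at the stop. The filter shows in front of the housing.
- **Tool back in the rack:** The collar seated at the same height it was gripped at, to within 0.1 mm. The last pictures show the tool standing upright with the other two beside it. I saw nothing else that had moved, apart from the look-alikes below, and the arm is clear.

Three things were off or not confirmed:

- **Look-alikes fell over:** The two blue and one purple look-alikes toppled early on, while the arm was still above z = 0.28 m. They were balanced on their pins and already leaning in the first pictures, so I believe they fell on their own. They stayed on the table.
- **Odd force reading:** The reading was still about 4 N after the first 4 mm of lift, when I expected about 2 N. It was back to zero after 30 mm, and the pin had not shifted in the grip.
- **Lock not tested:** I did not push on the slide to test the catch. I relied on the button being let up past 38 mm and the slide staying put.

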